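Post the red gift case through the sprung flap and shut the slot

TASK

Take the red case out of the rack and post it end-first through the spring flap of the red collection box, pushing it right in until it drops inside and the flap swings shut behind it. Then slide the shutter by its black grip fully across to the end of its travel, so that the slot is covered. Leave the gold case standing in the rack and do not knock over the loose cups.

Things in the scene. Friction and masses are not known exactly. Their poses are not given: they have to be found in the camera images.
- red_case: Rigid red gift case with a brass band and clasp, a block 22 (its x) x 70 (its y) x 110 (its z) mm, about 140 g. It stands on end in one of the two pockets of the rack, z up. Origin at its centre, 55 mm from each end, alike either way up or round.
- gold_case: Yellow-gold case of the same shape and size in the other pocket, with red band; stays there. Origin at its centre.
- rack: Fixed wooden rack on the table. Origin at the centre of its underside, z up. Two pockets lie at x = -45 and +45 mm of its frame, each 26 mm (x) by 76 mm (y) inside, with a floor 6 mm above the table and walls 6 mm thick that end 51 mm above the table, so a case stands 65 mm proud, its centre 61 mm above the table. Either pocket may hold the red case.
- box: Fixed red collection box with clear front, hollow, ribbed floor, 226 mm deep (x from -103 to +123 mm), 320 mm wide (y +-160), 212 mm high at the back, 120 mm at the front. Origin on its underside, z up, its front towards -x (the robot). Its head between front and flat top slopes up to the rear at 35 degrees to the horizontal.
- slot_panel: The sloping head of the box, a plate 160 mm (x) by 320 mm (y), 6 mm thick. Origin at the centre of the slot, on the outer surface, 166 mm above the table; z points out of the box along the plate's normal (leaning 35 degrees from vertical towards the robot), x up the slope to the rear, y along the slot.
- slot_mouth (a point): Same point and axes as slot_panel. The slot is 36 mm along x, 84 mm along y; the case enters end-first along -z, its 22 mm thickness along x, its 70 mm width along y. A guide plate runs 32 mm deep along its lower edge. The flap may pinch a released case: push its rear end in with shut fingers, till it drops, 0 to 40 mm below the outer surface. It may drop at once when let go over half in.
- flap (a joint): Dark steel flap just behind the slot, hinged along the slot's upper (rear) edge, swinging inward; rad, 0 = shut, up to 1.5 = open. A spring shuts it: about 0.6 N pressed at its middle starts it and about 1 N at its free lower edge holds it wide open.
- shutter (a joint): Steel shutter plate, 56 x 96 mm and 3 mm thick, its top 4 mm above the sloping head, that slides along the slot; m, 0 = farthest aside on the +y side of slot_panel (slot clear), growing as it slides towards -y, 0.110 = end stop, slot covered. It starts between 0 and 0.018, with the slot clear. It stays where it is left; about 2 N moves it slowly.
- shutter_knob (a point): Centre of the top of the shutter's black grip, an upright block on the middle of the shutter, 30 mm (up the slope) x 14 mm (along the slide), standing 28 mm above the shutter plate along the panel's z; this point lies 32 mm above the panel's outer surface. It may be gripped or pushed sideways. With the shutter at the end stop it stands over the middle of the slot.
- cup_a: White cup with red band holding a red card, 76 mm across, 90 mm high to its rim (125 mm with the card), loose. Origin at the centre of its underside, z up.
- cup_b: White cup with red band holding a red card, 76 mm across, 90 mm high to its rim (125 mm with the card), loose. Origin at the centre of its underside, z up.
- cup_c: White cup with red band holding a red card, 76 mm across, 90 mm high to its rim (125 mm with the card), loose. Origin at the centre of its underside, z up.
Mind the look-alikes: they are no part of the job. There is more than one size of the gold_case; the job needs the larger. There is more than one size of the red_case; the job needs the smaller.

How it is judged:
By the outcome, as a careful person would: the job done as asked, in the order asked, and still so for the second after the job is handed in, with the robot touching nothing.
It also fails if it takes over 56 s, if anything falls off the work surface, if the arm or the gripper's body presses on something with over 40 N, if the wrist force passes 120 N, or if a joint passes its speed limit or range.

ROBOT

A 7-joint arm with a two-finger parallel gripper is mounted at the origin on the work surface. World frame = base frame: x ahead of the robot, y to its left, z up, the work surface at z = 0. Lengths are in mm, angles in rad, forces in N, time in s.
With the tool pointing down it reaches from about 350 to 900 mm from the base axis. Payload 7.2 kg.
Tool frame: the origin (TCP) lies between the finger pads; the fingertips stand 25 mm ahead of it and the grasp point (between the pads) lies 6 mm ahead of it; z points along the fingers, y is the line along which they close (so a half turn about z gives the same grasp; the last joint's range is limited). The gripper opens to 85 mm and grips with 20 to 120 N. Pads are 22 mm wide; open, the fingers measure 114 mm over their backs; the gripper's body (76 mm by 85 mm) begins 54 mm behind the grasp point. The pads swing forward as they close: fully open they stand 13 mm farther back than shut.
Start: joints at [1.05, 0.411, -0.013, 1.596, 0.006, 1.134, -0.082], TCP at [273.417, -562.024, 256.297] pointing down, gripper open.
Joint ranges: [-2.95, 2.95], [-0.29, 1.99], [-1.47, 1.44], [0.14, 2.54], [-1.03, 4.17], [0.13, 1.85], [-2.86, 2.86]. Speed limits (rad/s): [2.39, 2.39, 3.01, 3.01, 3.14, 3.14, 3.14].

INTERFACE

Orientations are given as a rotation vector (axis times angle).
In Python, from cell import status, imaging, job_done gives the robot as it stands. The module is installed in compiled form; this text tells all that it offers.
- The arm moves only by the tool jog_arm, never from a script. Its argument "moves" is a list of rows, each an object with "delta_rot": the turn, a rotation vector about the tool's x, y, z in rad, a list of three; "dp": the shift along the tool's x, y, z in m, a list of three; "jaw": the opening, from 0 (shut) to 1 (fully open). In form: [{"delta_rot": [rx, ry, rz], "dp": [x, y, z], "jaw": jaw}, ...]. A call has exactly 5 rows; each row is the pose to reach, as a shift and turn from the pose commanded when the call began, along the tool's axes at that moment; what a row does not reach only later rows make up. A row lasts 1/12 s, in which the tool goes at most 41.7 mm and 7.16 degrees, less where a joint would pass 70% of its speed; a pose out of reach is approached as far as the arm can. A call with a gripper value outside its range is refused whole. The fingers move at their own pace and stop on an object; "force" is the grip in N (left out, the last holds). Time passes only in rows, so rows that repeat a pose let the fingers close, or fill a call up. It gives the time, the measured TCP pose, the force, the opening and the grip force at its end, in the units of the state.
- status.state(): the state, without advancing time (a new reading comes with each control period).
- imaging.grab_frame(name): name is "scene" or "top" or "wrist"; returns (picture, depth): 400x640x3 uint8, red, green, blue; 400x640 float32, mm along the optical axis (not along the pixel's ray), 0 where there is no reading.
- imaging.calibration(name): a dict with "camera_matrix" (3x3 intrinsics, pixels), "rvec" (rotation vector, rad) and "tvec" (3), from world to camera coordinates, as OpenCV has them; the wrist camera has in their place "T_tool_cam" (4x4, takes a point from camera to tool coordinates, whose origin is the TCP and whose axes are the flange's). Camera axes: x right, y down, z forward; pixel columns grow to the right and rows downward; lengths in mm; the calibration is good to about 2 mm. A picture is of the moment at which its call begins: read the wrist's pose just before it. calibration takes no time and is no camera call.
- job_done(): hands the job in; it is judged then, once.
Trained networks look in the newest picture that a camera, given by its name, has taken for a name from the list of things; names that differ only in an ending like _2 or _b are one class to them, and where a whole thing is asked for, a point or a joint stands for the part that bears it (a point fixed in the world has none). Each returns a list of dicts, best first, with "confidence" (0 to 1); they miss things now and then, are a little off and sometimes report something else, mostly with a low value. They report only what shows in the picture. A call takes as long as a camera call. They do not tell look-alikes from the thing itself.
- imaging.boxes_of(target, camera): "point" ([x, y, z] in mm, in world coordinates, good to about 4 mm: the middle of the surface that is visible of it).
- imaging.mark_of(target, camera): "point" ([x, y, z] in mm, in world coordinates, good to about 4 mm: a listed point, or the origin of a listed thing).
The state is a dict: "t": time; "joint_positions": joint angles; "qvel": joint speeds; "joint_torque": joint torques, N m; "ee_pos": TCP position; "tool_rot": TCP orientation; "ft_force": force on the tool from outside, world axes, zero at the start; "torque": the same for the moment, N m; "width": finger opening in mm; "grasp_force": force on a finger pad.
Only numpy, scipy, OpenCV 4.12 (cv2) and the standard library are available. Lean on these libraries where they do the work, as an engineer would, in place of code of your own. Each camera call takes 0.05 s, during which the arm holds its last target. There are 200 camera calls.

## Working session

There is one attempt and no reset: what is moved stays moved. The work goes in short steps, Python scripts to look and compute and a tool call to move; the robot and the scene stay as the last step left them, time stands still between calls to the robot, and variables do not carry over. Pictures are saved under pics/ and viewed, at most 10 in all, crops included, and the job is handed in when it is done.

Besides the shell and the picture viewer there is one more tool, called after "Request:" as a command line: name --argument value ..., lists and objects as JSON in quotes. jog_arm: Moves the arm, as the interface text tells. Its arguments: {"type":"object","properties":{"moves":{"type":"array","items":{"type":"object","properties":{"delta_rot":{"type":"array","items":{"type":"number"}},"dp":{"type":"array","items":{"type":"number"}},"jaw":{"type":"number"}}}},"force":{"type":"number"}},"required":["moves"]}

```bash
mkdir -p pics
cat > h.py <<'E'
import numpy as np, cv2
from scipy.spatial.transform import Rotation as R
from cell import status, imaging, job_done
def grab(n,f=None):
    s=status.state(); p,d=imaging.grab_frame(n)
    if f: cv2.imwrite('pics/'+f,p[:,:,::-1])
    return s,p,d
def cloud(n,d,s):
    c=imaging.calibration(n);K=np.array(c['camera_matrix'])
    v,u=np.mgrid[:d.shape[0],:d.shape[1]]
    P=np.stack([(u-K[0,2])/K[0,0]*d,(v-K[1,2])/K[1,1]*d,d],-1)
    if n=='wrist':
        T=np.array(c['T_tool_cam']);P=P@T[:3,:3].T+T[:3,3]
        return P@R.from_rotvec(s['tool_rot']).as_matrix().T+np.array(s['ee_pos'])
    return (P-np.array(c['tvec']).ravel())@R.from_rotvec(np.array(c['rvec']).ravel()).as_matrix()
E
python3 - <<'E'
from h import *
np.set_printoptions(precision=1,suppress=True)
s,p1,d1=grab('scene'); s,p2,d2=grab('top')
cv2.imwrite('pics/a.png',p1[:,:,::-1]);cv2.imwrite('pics/b.png',p2[:,:,::-1])
print({k:s[k] for k in('t','ee_pos','tool_rot','width','ft_force')})
for n in('scene','top'):
  for t in('red_case','gold_case','rack','box','slot_panel','slot_mouth','shutter_knob','cup_a'):
    print(n,t,[(np.array(x['point']),round(x['confidence'],2)) for x in imaging.mark_of(t,n)])
np.savez('c.npz',p1=p1,p2=p2,c1=cloud('scene',d1,s),c2=cloud('top',d2,s))
E
```

```text
{'t': 0.05, 'ee_pos': array([ 273.2, -561.6,  255.4]), 'tool_rot': array([-3.1, -0.7,  0. ]), 'width': 85.68680019780388, 'ft_force': array([-0.6, -0.6, -0.5])}
scene red_case [(array([ 572.5, -229.7,   61. ]), 0.82), (array([374.6, -62.2,  79. ]), 0.77)]
scene gold_case [(array([ 361.7, -265. ,   38.9]), 0.66)]
scene rack [(array([ 529. , -244.4,   -1.3]), 0.74)]
scene box [(array([543.1, 253.1, 196.7]), 0.16)]
scene slot_panel [(array([555.3, 161.9, 165.8]), 0.88)]
scene slot_mouth [(array([554.8, 156.5, 168. ]), 0.72)]
scene shutter_knob [(array([544.8, 252.2, 198.2]), 0.5)]
scene cup_a [(array([757.2, -77. ,   0.2]), 0.81), (array([525.7, -94.8,  -4. ]), 0.65), (array([ 742.2, -271. ,   -0.6]), 0.56)]
top red_case [(array([ 570.9, -230.3,   64.7]), 0.92), (array([377.4, -67. ,  82.1]), 0.55)]
top gold_case [(array([ 367.7, -260.2,   39.9]), 0.94), (array([ 489.5, -254.6,   65.7]), 0.76)]
top rack [(array([ 530.6, -242.6,    3. ]), 0.83), (array([554.9, 159.4, 167.3]), 0.48), (array([ 489. , -254.2,   65.8]), 0.22), (array([ 567.3, -228. ,   64.5]), 0.2)]
top box []
top slot_panel [(array([557.9, 159.6, 165.3]), 0.93)]
top slot_mouth [(array([554.3, 160.2, 169.6]), 0.7)]
top shutter_knob [(array([543.9, 250.4, 188.3]), 0.57)]
top cup_a [(array([752.6, -75.9,  -0.3]), 0.64), (array([525.2, -90.6,   3.2]), 0.57), (array([ 742.8, -270.1,    2. ]), 0.56)]
```

View pics/a.png

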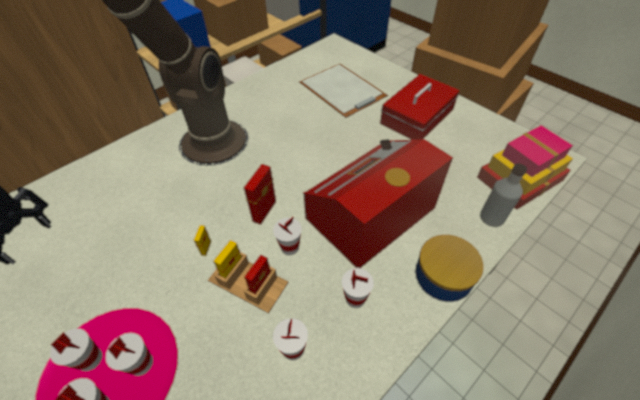

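View pics/b.png

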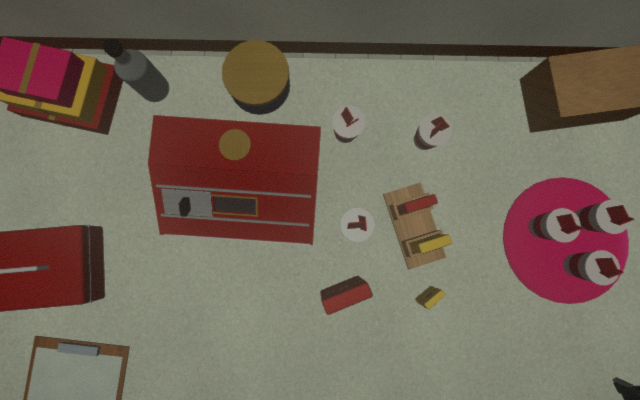

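The pictures show the small red case in the rack at top px (418,205), with gold at (430,243). The slot is at (235,205), the grip at (184,206), and one cup sits between rack and box at (357,224). The larger red case at (346,294) and the small gold one at (431,297) are decoys.

Run:
```python
from h import *
np.set_printoptions(precision=2,suppress=True)
z=np.load('c.npz')
for nm in('1','2'):
  c,p=z['c'+nm],z['p'+nm].astype(int)
  def rect(m,t):
    q=c[m][:,:2].astype(np.float32)
    if len(q)>8:
        r=cv2.minAreaRect(q);print(nm,t,len(q),r,'z',np.percentile(c[m][:,2],[5,50,95]),'mean',q.mean(0))
  for t,x,y in(('red',571,-230),('gold',489,-254)):
    rect((np.hypot(c[...,0]-x,c[...,1]-y)<48)&(c[...,2]>108)&(c[...,2]<125),t)
  rect((np.hypot(c[...,0]-530,c[...,1]+243)<100)&(abs(c[...,2]-51)<5),'rackwall')
  # panel
  reg=(abs(c[...,0]-556)<75)&(abs(c[...,1]-160)<150)&(c[...,2]>110)&(c[...,2]<215)
  red=reg&(p[...,0]>1.8*p[...,1])&(p[...,0]>90)
  q=c[red]
  for _ in range(6):
    m=q.mean(0); n=np.linalg.svd(q-m,full_matrices=False)[2][2]; n*=np.sign(n[2]); r=(q-m)@n; q=q[abs(r)<max(2,1.5*r.std())]
  print(nm,'panel n',n,len(q),'tilt',np.degrees(np.arccos(n[2])),'yaw(-n)',np.degrees(np.arctan2(-n[1],-n[0])),'z at 556,160',m[2]-(n[:2]@(np.array([556,160])-m[:2]))/n[2])
  h=(c-m)@n
  k=reg&(h>22)&(h<40)&(abs(c[...,1]-250)<40); rect(k,'knob'); print(c[k].mean(0) if k.any() else '', np.percentile(h[k],[5,50,95]) if k.any() else '')
  ins=(abs(c[...,0]-556)<22)&(abs(c[...,1]-160)<50)&(h<-4); rect(ins,'slot'); print(c[ins].mean(0), np.median(h[ins]))
  gold=reg&(p[...,0]-p[...,2]>40)&(p[...,1]>0.6*p[...,0])&(abs(c[...,0]-556)<45); rect(gold,'frame')
  if nm=='2':
    v,u=np.where(ins);print(u.min(),u.max(),v.min(),v.max())
# box edges in top: back top z 212
c=z['c2'];m=(c[...,2]>206)&(c[...,2]<218)&(abs(c[...,1]-160)<200)&(abs(c[...,0]-640)<110)
r=cv2.minAreaRect(c[m][:,:2].astype(np.float32));print('boxtop',r)
img=cv2.resize(z['p2'][170:250,140:330,::-1],None,fx=4,fy=4,interpolation=cv2.INTER_CUBIC)
cv2.imwrite('pics/c.png',img)
```

```text
1 red 272 ((570.8731689453125, -228.7874755859375), (22.525821685791016, 70.163818359375), 20.091726303100586) z [110.05 114.57 116.78] mean [ 572.45 -230.5 ]
1 gold 254 ((485.42724609375, -257.5135192871094), (21.973569869995117, 70.20067596435547), 17.77667808532715) z [109.28 114.9  117.  ] mean [ 487.25 -258.63]
1 rackwall 390 ((527.8502197265625, -243.1488800048828), (129.19334411621094, 88.09504699707031), 18.228458404541016) z [46.78 49.86 54.08] mean [ 539.44 -249.41]
1 panel n [-0.57  0.03  0.82] 1205 tilt 34.84552756539021 yaw(-n) -3.189856562536007 z at 556,160 165.26914235964148
1 knob 44 ((546.7250366210938, 246.6829376220703), (27.982715606689453, 12.573591232299805), 10.096552848815918) z [179.35 191.64 198.28] mean [548.35 246.27]
[548.35 246.27 190.51] [22.44 28.68 32.08]
1 slot 83 ((549.952392578125, 164.2934112548828), (75.13713836669922, 18.862146377563477), 84.46000671386719) z [148.48 152.03 158.34] mean [549.44 165.29]
[549.44 165.29 152.63] -6.674672659319839
1 frame 220 ((551.7119140625, 159.90138244628906), (298.0486755371094, 72.42758178710938), 87.23370361
[... 635 characters left out ...]
0 166.19667920847576
2 knob 121 ((545.7671508789062, 252.1948699951172), (14.367310523986816, 28.31509017944336), 87.05133056640625) z [184.55 193.37 199.04] mean [545.69 250.77]
[545.69 250.77 192.61] [24.04 31.36 33.74]
2 slot 592 ((557.3508911132812, 159.8701171875), (82.90103912353516, 27.55453109741211), 86.18553161621094) z [150.27 158.86 167.46] mean [557.46 159.68]
[557.46 159.68 158.88] -6.897087581394217
2 frame 218 ((554.8052368164062, 159.91700744628906), (290.595947265625, 60.62892150878906), 86.87362670898438) z [151.68 165.87 180.93] mean [554.6  155.98]
213 255 196 213
boxtop ((660.2201538085938, 153.0974578857422), (319.90069580078125, 107.20026397705078), 86.74764251708984)
```

View pics/c.png

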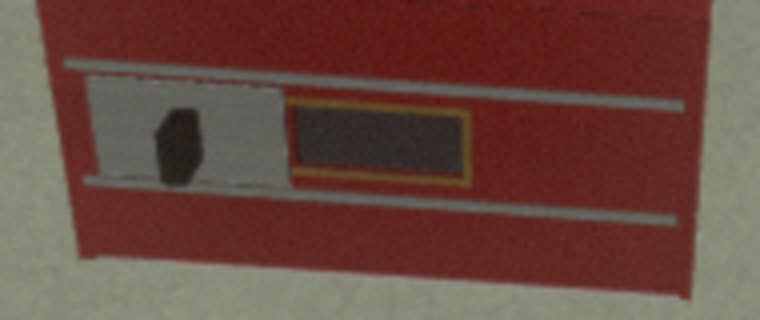

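```bash
cat >> h.py <<'E'
def frame(y,z):
    z=np.array(z,float);z/=np.linalg.norm(z);y=np.array(y,float);y-=z*(y@z);y/=np.linalg.norm(y)
    return np.stack([np.cross(y,z),y,z],1)
a=np.radians(18.4); GR=frame([np.cos(a),np.sin(a),0],[0,0,-1])
b=np.radians(-3.17);t=np.radians(35)
px=np.array([np.cos(t)*np.cos(b),np.cos(t)*np.sin(b),np.sin(t)]);pz=np.array([-np.sin(t)*np.cos(b),-np.sin(t)*np.sin(b),np.cos(t)]);py=np.cross(pz,px)
IR=frame(px,-pz); SLOT=np.array([556,160,166.])
def to(pos,Rt,s=None):
    s=s or status.state(); M=R.from_rotvec(s['tool_rot']).as_matrix()
    print('dp',np.round((M.T@(np.array(pos)-s['ee_pos']))/1000,4).tolist(),'rot',np.round(R.from_matrix(M.T@Rt).as_rotvec(),4).tolist())
def st():
    s=status.state();print({k:np.round(s[k],3).tolist() for k in('t','ee_pos','tool_rot','joint_positions','width','grasp_force','ft_force')});return s
E
python3 -c "
from h import *
st();to([570,-228,240],GR)"
```

```text
{'t': 0.9, 'ee_pos': [273.406, -562.028, 256.336], 'tool_rot': [3.061, 0.705, 0.0], 'joint_positions': [1.05, 0.411, -0.013, 1.596, 0.006, 1.134, -0.082], 'width': 85.58, 'grasp_force': 0.0, 'ft_force': [-0.248, 0.898, 0.051]}
dp [0.4128, -0.1706, 0.0163] rot [0.0001, 0.0, -1.4392]
```

Request:
jog_arm --moves '[{"dp":[0.413,-0.171,0.016],"delta_rot":[0,0,-1.439],"jaw":0.7},{"dp":[0.413,-0.171,0.016],"delta_rot":[0,0,-1.439],"jaw":0.7},{"dp":[0.413,-0.171,0.016],"delta_rot":[0,0,-1.439],"jaw":0.7},{"dp":[0.413,-0.171,0.016],"delta_rot":[0,0,-1.439],"jaw":0.7},{"dp":[0.413,-0.171,0.016],"delta_rot":[0,0,-1.439],"jaw":0.7}]'

```text
t: 1.32
ee_pos: [412.5, -404.7, 249.1]
tool_rot: [2.691, 1.62, 0.0]
ft_force: [1.0, 0.3, -0.8]
width: 59.6
grasp_force: 0.0
```

```bash
python3 -c "
from h import *
st();to([570,-228,240],GR)"
```

```text
{'t': 1.317, 'ee_pos': [412.522, -404.707, 249.077], 'tool_rot': [2.691, 1.62, 0.0], 'joint_positions': [0.857, 0.349, -0.213, 1.712, 0.082, 1.089, 0.131], 'width': 59.56, 'grasp_force': 0.0, 'ft_force': [1.02, 0.264, -0.793]}
dp [0.2299, 0.0564, 0.0091] rot [0.0005, 0.0005, -0.8083]
```

Request:
jog_arm --moves '[{"dp":[0.23,0.056,0.009],"delta_rot":[0,0,-0.808],"jaw":0.7},{"dp":[0.23,0.056,0.009],"delta_rot":[0,0,-0.808],"jaw":0.7},{"dp":[0.23,0.056,0.009],"delta_rot":[0,0,-0.808],"jaw":0.7},{"dp":[0.23,0.056,0.009],"delta_rot":[0,0,-0.808],"jaw":0.7},{"dp":[0.23,0.056,0.009],"delta_rot":[0,0,-0.808],"jaw":0.7}]'

```text
t: 1.73
ee_pos: [551.7, -249.9, 241.2]
tool_rot: [2.063, 2.369, 0.0]
ft_force: [1.2, -0.1, -0.3]
width: 59.8
grasp_force: 0.0
```

```bash
python3 -c "
from h import *
st();to([570,-228,240],GR)"
```

```text
{'t': 1.733, 'ee_pos': [551.736, -249.852, 241.185], 'tool_rot': [2.063, 2.369, 0.0], 'joint_positions': [0.638, 0.423, -0.397, 1.644, 0.179, 1.11, 0.33], 'width': 59.808, 'grasp_force': 0.0, 'ft_force': [1.178, -0.111, -0.345]}
dp [0.0191, 0.0211, 0.0012] rot [0.0004, 0.0005, -0.1834]
```

Request:
jog_arm --moves '[{"dp":[0.019,0.021,0.001],"delta_rot":[0,0,-0.183],"jaw":0.7},{"dp":[0.019,0.021,0.001],"delta_rot":[0,0,-0.183],"jaw":0.7},{"dp":[0.019,0.021,0.001],"delta_rot":[0,0,-0.183],"jaw":0.7},{"dp":[0.019,0.021,0.001],"delta_rot":[0,0,-0.183],"jaw":0.7},{"dp":[0.019,0.021,0.001],"delta_rot":[0,0,-0.183],"jaw":0.7}]'

```text
t: 2.15
ee_pos: [568.2, -231.3, 239.8]
tool_rot: [-1.851, -2.538, 0.002]
ft_force: [-0.7, -0.2, 0.1]
width: 59.6
grasp_force: 0.0
```

Run:
```python
from h import *
s,p,d=grab('wrist','d.png');c=cloud('wrist',d,s)
m=(abs(c[...,2]-116)<6)&(np.hypot(c[...,0]-570,c[...,1]+228)<48)
print(cv2.minAreaRect(c[m][:,:2].astype(np.float32)) if m.sum()>5 else m.sum(), np.median(c[m][:,2]))
st();to([570,-228,110],GR)
```

```text
((569.8474731445312, -225.4349365234375), (21.995397567749023, 69.14580535888672), 18.497299194335938) 115.73651947426728
{'t': 2.2, 'ee_pos': [568.129, -231.435, 239.941], 'tool_rot': [1.851, 2.538, -0.001], 'joint_positions': [0.624, 0.444, -0.436, 1.623, 0.204, 1.12, 0.446], 'width': 59.639, 'grasp_force': 0.0, 'ft_force': [-0.151, -0.047, -0.595]}
dp [0.0028, 0.0029, 0.1299] rot [-0.0007, 0.0007, -0.0105]
```

View pics/d.png

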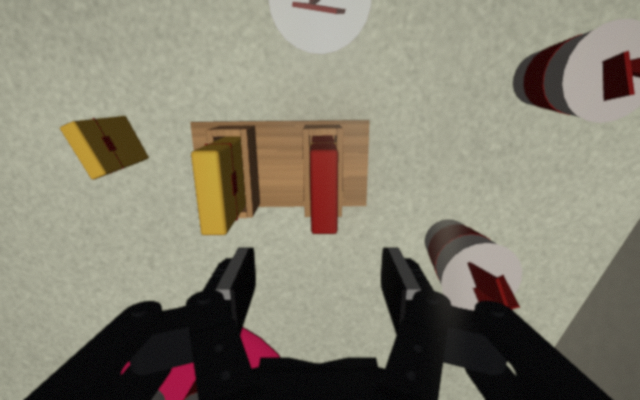

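The wrist view shows the case upright and square to the fingers, at px (324,190). All three cameras put its top centre near (570,-227).

Request:
jog_arm --moves '[{"dp":[0.004,0.003,0.03],"delta_rot":[0,0,-0.01],"jaw":0.7},{"dp":[0.004,0.003,0.07],"delta_rot":[0,0,-0.01],"jaw":0.7},{"dp":[0.004,0.003,0.11],"delta_rot":[0,0,-0.01],"jaw":0.7},{"dp":[0.004,0.003,0.13],"delta_rot":[0,0,-0.01],"jaw":0.7},{"dp":[0.004,0.003,0.13],"delta_rot":[0,0,-0.01],"jaw":0.7}]'

```text
t: 2.62
ee_pos: [566.8, -225.6, 105.0]
tool_rot: [-1.832, -2.542, 0.005]
ft_force: [-0.7, 0.0, -1.1]
width: 59.6
grasp_force: 0.0
```

Request:
jog_arm --moves '[{"dp":[0,0,0],"delta_rot":[0,0,0],"jaw":0.2},{"dp":[0,0,0],"delta_rot":[0,0,0],"jaw":0},{"dp":[0,0,0],"delta_rot":[0,0,0],"jaw":0},{"dp":[0,0,0],"delta_rot":[0,0,0],"jaw":0},{"dp":[0,0,0],"delta_rot":[0,0,0],"jaw":0}]' --force 40

```text
t: 3.03
ee_pos: [571.8, -225.8, 112.4]
tool_rot: [1.831, 2.548, 0.001]
ft_force: [-1.4, -0.3, 7.4]
width: 21.7
grasp_force: 40.3
```

Request:
jog_arm --moves '[{"dp":[0,0,-0.03],"delta_rot":[0,0,0],"jaw":0},{"dp":[0,0,-0.07],"delta_rot":[0,0,0],"jaw":0},{"dp":[0,0,-0.11],"delta_rot":[0,0,0],"jaw":0},{"dp":[0,0,-0.15],"delta_rot":[0,0,0],"jaw":0},{"dp":[0,0,-0.17],"delta_rot":[0,0,0],"jaw":0}]'

```text
t: 3.45
ee_pos: [572.1, -225.1, 286.4]
tool_rot: [1.828, 2.546, 0.003]
ft_force: [0.8, -0.9, -0.8]
width: 21.1
grasp_force: 40.3
```

Run:
```python
from h import *
st()
# pre-insert: case end 40mm above panel; TCP->front end = 106
P=SLOT+pz*(106+40);print(P,pz,px);to(P,IR);to([560,20,320],IR)
```

```text
{'t': 3.45, 'ee_pos': [572.108, -225.06, 286.362], 'tool_rot': [1.828, 2.546, 0.003], 'joint_positions': [0.624, 0.406, -0.451, 1.566, 0.187, 1.204, 0.464], 'width': 21.122, 'grasp_force': 40.256, 'ft_force': [0.795, -0.931, -0.777]}
[472.38597791 164.63083382 285.59619847] [-0.57269878  0.03171804  0.81915204] [ 0.81789862 -0.04529806  0.57357644]
dp [0.4011, 0.03, -0.0009] rot [-0.5967, -0.1127, 0.3694]
dp [0.2359, 0.067, -0.0344] rot [-0.5967, -0.1127, 0.3694]
```

Run:
```python
from h import *
to([480,0,325],IR)
```

```text
dp [0.2425, -0.0152, -0.0399] rot [-0.5967, -0.1127, 0.3694]
```

Request:
jog_arm --moves '[{"dp":[0.243,-0.015,-0.04],"delta_rot":[-0.597,-0.113,0.369],"jaw":0},{"dp":[0.243,-0.015,-0.04],"delta_rot":[-0.597,-0.113,0.369],"jaw":0},{"dp":[0.243,-0.015,-0.04],"delta_rot":[-0.597,-0.113,0.369],"jaw":0},{"dp":[0.243,-0.015,-0.04],"delta_rot":[-0.597,-0.113,0.369],"jaw":0},{"dp":[0.243,-0.015,-0.04],"delta_rot":[-0.597,-0.113,0.369],"jaw":0}]'

```text
t: 3.87
ee_pos: [492.0, -33.7, 314.7]
tool_rot: [1.924, 1.902, 0.514]
ft_force: [1.0, 3.1, -1.0]
width: 21.8
grasp_force: 40.4
```

Run:
```python
from h import *
st()
to(SLOT+pz*(106+40),IR)
```

```text
{'t': 3.867, 'ee_pos': [492.023, -33.686, 314.744], 'tool_rot': [1.924, 1.902, 0.514], 'joint_positions': [0.626, -0.119, -0.61, 2.18, -0.105, 0.523, 0.066], 'width': 21.778, 'grasp_force': 40.428, 'ft_force': [0.967, 3.104, -0.997]}
dp [0.1983, -0.0332, 0.0117] rot [-0.0724, -0.0136, 0.0399]
```

Request:
jog_arm --moves '[{"dp":[0.198,-0.033,0.012],"delta_rot":[-0.072,-0.014,0.04],"jaw":0},{"dp":[0.198,-0.033,0.012],"delta_rot":[-0.072,-0.014,0.04],"jaw":0},{"dp":[0.198,-0.033,0.012],"delta_rot":[-0.072,-0.014,0.04],"jaw":0},{"dp":[0.198,-0.033,0.012],"delta_rot":[-0.072,-0.014,0.04],"jaw":0},{"dp":[0.198,-0.033,0.012],"delta_rot":[-0.072,-0.014,0.04],"jaw":0}]'

```text
t: 4.28
ee_pos: [475.0, 135.5, 288.6]
tool_rot: [1.914, 1.824, 0.563]
ft_force: [0.7, -1.2, -2.1]
width: 21.4
grasp_force: 40.4
```

Request:
jog_arm --moves '[{"dp":[0,0,0],"delta_rot":[0,0,0],"jaw":0},{"dp":[0,0,0],"delta_rot":[0,0,0],"jaw":0},{"dp":[0,0,0],"delta_rot":[0,0,0],"jaw":0},{"dp":[0,0,0],"delta_rot":[0,0,0],"jaw":0},{"dp":[0,0,0],"delta_rot":[0,0,0],"jaw":0}]'

```text
t: 4.7
ee_pos: [476.2, 130.9, 288.3]
tool_rot: [1.921, 1.821, 0.562]
ft_force: [0.2, 0.4, -1.4]
width: 21.6
grasp_force: 40.5
```

Run:
```python
from h import *
np.set_printoptions(precision=1,suppress=True)
s,p,d=grab('wrist');s,p2,d2=grab('top')
s=st()
to(SLOT+pz*(106+40),IR)
cv2.imwrite('pics/e.png',np.vstack([p[:,:,::-1][::1],cv2.resize(p2[130:250,140:332,::-1],(640,400))])[:, :].copy()[::1] if 0 else np.hstack([cv2.resize(p[:,:,::-1],(400,250)),cv2.resize(p2[130:250,140:332,::-1],(400,250))]))
# red-case extents in tool frame from wrist & top clouds
M=R.from_rotvec(s['tool_rot']).as_matrix()
for n,dd,pp in(('wrist',d,p),('top',d2,p2)):
    q=(cloud(n,dd,s)-s['ee_pos'])@M
    m=(pp[...,0]>2*pp[...,1])&(abs(q[...,0])<48)&(abs(q[...,1])<20)&(q[...,2]>-15)&(q[...,2]<125)
    if m.sum()>20: print(n,m.sum(),np.percentile(q[m],[2,50,98],axis=0))
# slot seen from the wrist
c=cloud('wrist',d,s);h=(c-SLOT)@pz
for t in('slot_mouth','shutter_knob'): print(t,[(np.array(x['point']),x['confidence']) for x in imaging.mark_of(t,'wrist')[:2]])
```

```text
{'t': 4.8, 'ee_pos': [476.126, 131.695, 288.313], 'tool_rot': [1.92, 1.822, 0.563], 'joint_positions': [0.88, -0.122, -1.317, 2.217, 0.392, 0.455, -0.829], 'width': 21.289, 'grasp_force': 40.464, 'ft_force': [-0.257, -0.32, -0.513]}
dp [0.0327, -0.006, -0.0009] rot [-0.0092, 0.0009, 0.0032]
wrist 9997 [[-30.6 -11.4  -5.7]
 [ 12.9  -0.7  -3.8]
 [ 35.    9.8  78.7]]
top 1161 [[-36.3  -6.7  -5.1]
 [-13.8   9.8  52.1]
 [ 30.6  11.1 100.6]]
slot_mouth [(array([559.1, 155. , 169.1]), 0.8)]
shutter_knob [(array([546.3, 250.7, 193. ]), 0.8)]
```

View pics/e.png

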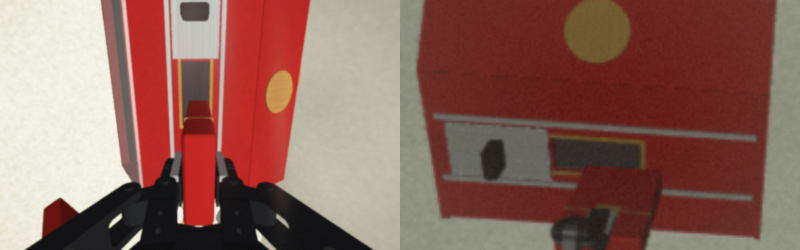

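The case's near end and the slot show up at wrist px (198,130) and (195,90). The fit is aligned apart from 33 mm still to go in y. Joint 3 has drifted to near its limit, so I'll back up and come in another way: swing over upright first, then tilt.

```bash
cat >> h.py <<'E'
DR=frame([np.cos(b),np.sin(b),0],[0,0,-1])
E
python3 - <<'E'
from h import *
to([492,-34,315],IR)
E
```

```text
dp [-0.1653, 0.0352, -0.0078] rot [-0.0093, 0.0002, 0.004]
```

Request:
jog_arm --moves '[{"dp":[-0.035,0.007,-0.002],"delta_rot":[0,0,0],"jaw":0},{"dp":[-0.07,0.014,-0.004],"delta_rot":[0,0,0],"jaw":0},{"dp":[-0.105,0.021,-0.006],"delta_rot":[0,0,0],"jaw":0},{"dp":[-0.14,0.028,-0.008],"delta_rot":[0,0,0],"jaw":0},{"dp":[-0.165,0.035,-0.008],"delta_rot":[0,0,0],"jaw":0}]'

```text
t: 5.32
ee_pos: [491.4, -35.7, 315.3]
tool_rot: [1.919, 1.823, 0.563]
ft_force: [0.6, 0.6, -0.9]
width: 20.8
grasp_force: 40.5
```

Run:
```python
from h import *
st();to([570,-30,335],DR)
```

```text
{'t': 5.317, 'ee_pos': [491.394, -35.665, 315.276], 'tool_rot': [1.919, 1.823, 0.563], 'joint_positions': [0.557, -0.146, -0.549, 2.23, -0.092, 0.436, 0.009], 'width': 20.814, 'grasp_force': 40.47, 'ft_force': [0.575, 0.629, -0.906]}
dp [0.0097, 0.0756, 0.028] rot [0.6019, 0.0016, 0.004]
```

Request:
jog_arm --moves '[{"dp":[0.01,0.076,0.028],"delta_rot":[0.602,0,0],"jaw":0},{"dp":[0.01,0.076,0.028],"delta_rot":[0.602,0,0],"jaw":0},{"dp":[0.01,0.076,0.028],"delta_rot":[0.602,0,0],"jaw":0},{"dp":[0.01,0.076,0.028],"delta_rot":[0.602,0,0],"jaw":0},{"dp":[0.01,0.076,0.028],"delta_rot":[0.602,0,0],"jaw":0}]'

```text
t: 5.73
ee_pos: [571.6, -28.1, 335.4]
tool_rot: [-2.278, -2.161, 0.009]
ft_force: [0.6, 1.4, -1.3]
width: 21.4
grasp_force: 40.5
```

Run:
```python
from h import *
st();to([580,165,335],DR)
```

```text
{'t': 5.733, 'ee_pos': [571.624, -28.06, 335.422], 'tool_rot': [-2.278, -2.161, 0.009], 'joint_positions': [0.475, 0.342, -0.673, 1.578, 0.22, 1.304, -0.282], 'width': 21.43, 'grasp_force': 40.504, 'ft_force': [0.621, 1.424, -1.291]}
dp [0.1932, -0.0018, -0.0001] rot [-0.0054, 0.0027, 0.0026]
```

Request:
jog_arm --moves '[{"dp":[0.193,-0.002,0],"delta_rot":[0,0,0],"jaw":0},{"dp":[0.193,-0.002,0],"delta_rot":[0,0,0],"jaw":0},{"dp":[0.193,-0.002,0],"delta_rot":[0,0,0],"jaw":0},{"dp":[0.193,-0.002,0],"delta_rot":[0,0,0],"jaw":0},{"dp":[0.193,-0.002,0],"delta_rot":[0,0,0],"jaw":0}]'

```text
t: 6.15
ee_pos: [578.0, 170.4, 333.9]
tool_rot: [-2.273, -2.167, 0.002]
ft_force: [-0.7, -0.0, -1.0]
width: 21.4
grasp_force: 40.5
```

Run:
```python
from h import *
st();to(SLOT+pz*(106+40),IR)
```

```text
{'t': 6.15, 'ee_pos': [578.003, 170.43, 333.93], 'tool_rot': [-2.273, -2.167, 0.002], 'joint_positions': [0.15, 0.41, -0.722, 1.508, 0.274, 1.329, -0.645], 'width': 21.408, 'grasp_force': 40.501, 'ft_force': [-0.726, -0.048, -1.012]}
dp [-0.0109, -0.1051, 0.0485] rot [-0.6123, -0.0021, 0.0072]
```

Request:
jog_arm --moves '[{"dp":[-0.011,-0.105,0.049],"delta_rot":[-0.612,-0.002,0.007],"jaw":0},{"dp":[-0.011,-0.105,0.049],"delta_rot":[-0.612,-0.002,0.007],"jaw":0},{"dp":[-0.011,-0.105,0.049],"delta_rot":[-0.612,-0.002,0.007],"jaw":0},{"dp":[-0.011,-0.105,0.049],"delta_rot":[-0.612,-0.002,0.007],"jaw":0},{"dp":[-0.011,-0.105,0.049],"delta_rot":[-0.612,-0.002,0.007],"jaw":0}]'

```text
t: 6.57
ee_pos: [470.3, 158.3, 283.8]
tool_rot: [1.941, 1.834, 0.533]
ft_force: [2.9, -1.4, -0.8]
width: 21.4
grasp_force: 40.6
```

Run:
```python
from h import *
st();to(SLOT+pz*(106+40),IR)
```

```text
{'t': 6.567, 'ee_pos': [470.318, 158.283, 283.771], 'tool_rot': [1.941, 1.834, 0.533], 'joint_positions': [0.17, -0.029, -0.794, 2.205, 0.628, 0.594, -1.149], 'width': 21.421, 'grasp_force': 40.555, 'ft_force': [2.869, -1.404, -0.799]}
dp [0.0064, 0.0024, -0.0007] rot [-0.0384, 0.0071, 0.0009]
```

Request:
jog_arm --moves '[{"dp":[0.006,0.002,0.0],"delta_rot":[-0.038,0.007,0.001],"jaw":0},{"dp":[0.006,0.002,0.0],"delta_rot":[-0.038,0.007,0.001],"jaw":0},{"dp":[0.006,0.002,0.0],"delta_rot":[-0.038,0.007,0.001],"jaw":0},{"dp":[0.006,0.002,0.0],"delta_rot":[-0.038,0.007,0.001],"jaw":0},{"dp":[0.006,0.002,0.0],"delta_rot":[-0.038,0.007,0.001],"jaw":0}]'

```text
t: 6.98
ee_pos: [476.6, 164.7, 286.7]
tool_rot: [1.925, 1.813, 0.57]
ft_force: [0.1, -0.1, -1.7]
width: 21.6
grasp_force: 40.5
```

Run:
```python
from h import *
np.set_printoptions(precision=1,suppress=True)
s,p,d=grab('wrist');s,p2,d2=grab('top');s,p3,d3=grab('scene')
s=st();to(SLOT+pz*(106+40),IR)
M=np.stack([px,py,pz],1)
# slot-hole points in panel frame (origin SLOT) per camera: hits below panel, projected along ray to the surface
for n,dd in(('wrist',d),('top',d2),('scene',d3)):
    c=imaging.calibration(n)
    if n=='wrist':
        T=np.array(c['T_tool_cam']);O=R.from_rotvec(s['tool_rot']).as_matrix()@T[:3,3]+s['ee_pos']
    else: O=-R.from_rotvec(np.array(c['rvec']).ravel()).as_matrix().T@np.array(c['tvec']).ravel()
    q=(cloud(n,dd,s)-SLOT)@M;o=(O-SLOT)@M
    m=(abs(q[...,0])<40)&(abs(q[...,1])<60)&(q[...,2]<-4)&(q[...,2]>-60)
    if m.sum()>20:
        k=q[m];f=o+(k-o)*(o[2]/(o[2]-k[:,2:3]));print(n,'hole',m.sum(),np.percentile(f,[1,50,99],axis=0)[:,:2].tolist())
    m=(dd>0)&(abs(q[...,0])<18)&(abs(q[...,1])<45)&(q[...,2]>20)&(q[...,2]<152)
    if m.sum()>20:print(n,'case',m.sum(),np.percentile(q[m],[1,50,99],axis=0).tolist())
cv2.imwrite('pics/f.png',np.hstack([p[:,:,::-1][:,120:520],cv2.resize(p2[150:250,200:300,::-1],(400,400))]))
```

```text
{'t': 7.133, 'ee_pos': [476.294, 164.672, 286.499], 'tool_rot': [1.925, 1.813, 0.57], 'joint_positions': [0.163, -0.023, -0.807, 2.21, 0.703, 0.579, -1.234], 'width': 21.516, 'grasp_force': 40.543, 'ft_force': [0.358, -0.017, -1.892]}
dp [-0.0003, -0.0037, -0.0015] rot [-0.0041, 0.0004, -0.0042]
wrist hole 997 [[-18.44544828236784, 4.701241209984465], [-4.036327369557063, 32.51710345446735], [16.45061969917898, 41.468303144427395]]
wrist case 10905 [[-16.420447548507212, -31.521424459980736, 53.48560029327848], [2.4030762071675396, 12.360919125686515, 148.25151014535493], [16.55986522342367, 35.28094714059269, 150.4857408149941]]
top hole 536 [[-13.792518910642084, -42.316162511953635], [2.6994319386610073, -3.049602362458131], [16.873979208493157, 38.88311936821821]]
top case 1378 [[-6.710868610580684, -36.26447946989492, 42.2238436792057], [13.495062501671875, -13.674624207094617, 97.61900317029765], [15.664283759318751, 32.0158529015937, 149.88800944214225]]
scene hole 88 [[-9.510107417272476, -43.379882085975154], [3.428626059144051, -4.423934098657696], [15.174808876828436, 31.065042681371033]]
scene case 1036 [[-9.080975915198264, -38.94120624870413, 40.19751096582411], [11.956869099030811, -13.319389925303046, 92.41741516552096], [16.81037792177514, 30.449154707542277, 148.2225928082946]]
```

View pics/f.png

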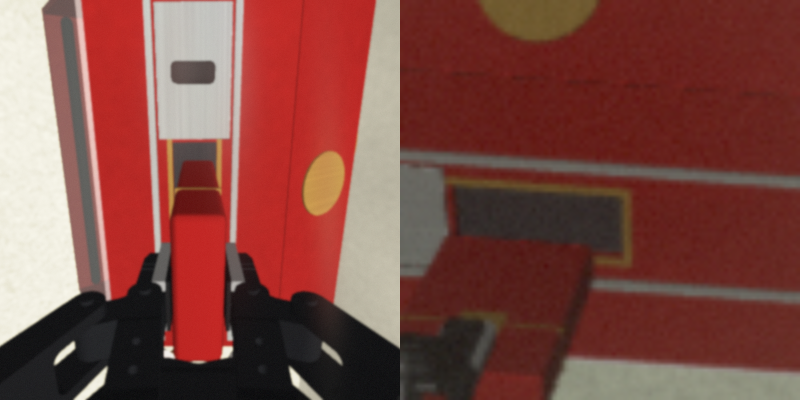

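The wrist crop shows the case end lined up with the slot in thickness (px 198,165), and the top crop agrees. The slot centre is within about 1 mm of my estimate. Now inserting.

Request:
jog_arm --moves '[{"dp":[-0.001,-0.004,0.005],"delta_rot":[-0.004,0,-0.004],"jaw":0},{"dp":[-0.001,-0.0045,0.02],"delta_rot":[-0.004,0,-0.004],"jaw":0},{"dp":[-0.001,-0.0045,0.035],"delta_rot":[-0.004,0,-0.004],"jaw":0},{"dp":[-0.001,-0.0045,0.05],"delta_rot":[-0.004,0,-0.004],"jaw":0},{"dp":[-0.001,-0.0045,0.06],"delta_rot":[-0.004,0,-0.004],"jaw":0}]'

```text
t: 7.55
ee_pos: [507.0, 161.9, 233.7]
tool_rot: [1.918, 1.814, 0.571]
ft_force: [-0.2, -1.1, -0.1]
width: 21.0
grasp_force: 40.8
```

Run:
```python
from h import *
s=st();to(SLOT-px+pz*35,IR)
```

```text
{'t': 7.55, 'ee_pos': [506.986, 161.85, 233.651], 'tool_rot': [1.918, 1.814, 0.571], 'joint_positions': [0.123, 0.137, -0.789, 2.235, 1.042, 0.555, -1.537], 'width': 21.017, 'grasp_force': 40.81, 'ft_force': [-0.183, -1.133, -0.051]}
dp [0.0009, 0.0004, 0.0485] rot [-0.0003, 0.0006, 0.0]
```

Request:
jog_arm --moves '[{"dp":[0.001,0,0.01],"delta_rot":[0,0,0],"jaw":0},{"dp":[0.001,0,0.02],"delta_rot":[0,0,0],"jaw":0},{"dp":[0.001,0,0.03],"delta_rot":[0,0,0],"jaw":0},{"dp":[0.001,0,0.04],"delta_rot":[0,0,0],"jaw":0},{"dp":[0.001,0,0.048],"delta_rot":[0,0,0],"jaw":0}]'

```text
t: 7.97
ee_pos: [534.2, 161.3, 194.3]
tool_rot: [1.918, 1.815, 0.571]
ft_force: [-1.0, -0.4, -1.6]
width: 21.4
grasp_force: 40.7
```

Run:
```python
from h import *
s=st();to(SLOT-px+pz*33,IR)
```

```text
{'t': 7.967, 'ee_pos': [534.204, 161.303, 194.274], 'tool_rot': [1.918, 1.815, 0.571], 'joint_positions': [0.07, 0.258, -0.732, 2.23, 1.264, 0.557, -1.724], 'width': 21.378, 'grasp_force': 40.65, 'ft_force': [-0.955, -0.388, -1.603]}
dp [-0.0001, 0.0007, 0.0027] rot [-0.0008, 0.0007, 0.0002]
```

Request:
jog_arm --moves '[{"dp":[0,0,0],"delta_rot":[0,0,0],"jaw":0.45},{"dp":[0,0,0],"delta_rot":[0,0,0],"jaw":0.45},{"dp":[0,0,0],"delta_rot":[0,0,0],"jaw":0.45},{"dp":[0,0,-0.03],"delta_rot":[0,0,0],"jaw":0.45},{"dp":[0,0,-0.06],"delta_rot":[0,0,0],"jaw":0.45}]'

```text
t: 8.38
ee_pos: [498.6, 163.6, 243.8]
tool_rot: [1.918, 1.817, 0.569]
ft_force: [-0.3, -0.3, 1.7]
width: 38.5
grasp_force: 0.0
```

Run:
```python
from h import *
np.set_printoptions(precision=1,suppress=True)
s,p,d=grab('wrist');s,p2,d2=grab('scene');st()
print([(np.array(x['point']),x['confidence']) for n in('wrist','scene') for x in imaging.mark_of('red_case',n)[:3]])
cv2.imwrite('pics/g.png',np.hstack([p[:,:,::-1][:,120:520],cv2.resize(p2[120:270,290:460,::-1],(400,400))]))
```

```text
{'t': 8.483, 'ee_pos': [498.874, 165.477, 248.627], 'tool_rot': [1.912, 1.813, 0.579], 'joint_positions': [0.138, 0.096, -0.809, 2.232, 0.971, 0.558, -1.479], 'width': 38.53, 'grasp_force': 0.0, 'ft_force': [0.516, -0.166, 0.525]}
[(array([376. , -63.8,  79.2]), 0.85)]
```

View pics/g.png

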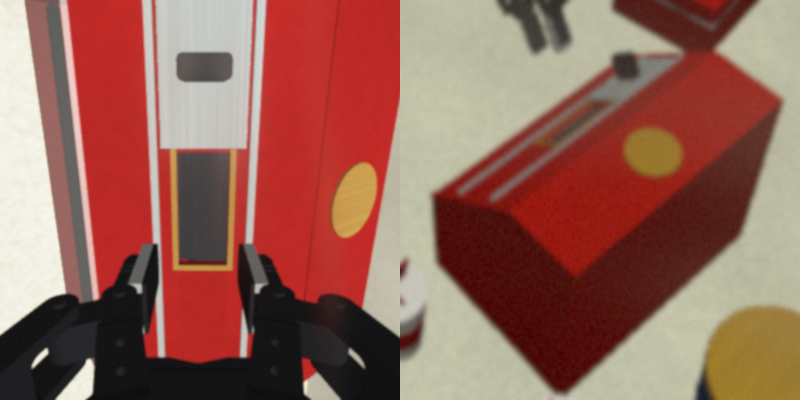

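The case is gone from the slot and the flap looks shut: the slot at wrist px (205,205) shows flat steel, and nothing sticks out in the scene view. Next is the shutter.

Run:
```python
from h import *
np.set_printoptions(precision=1,suppress=True)
s,p,d=grab('wrist');st();M=np.stack([px,py,pz],1)
q=(cloud('wrist',d,s)-SLOT)@M
m=(abs(q[...,0])<14)&(abs(q[...,1])<34);print('flap depth',np.percentile(q[m][:,2],[2,25,50,75,98]))
m=(abs(q[...,0])<25)&(q[...,1]>60)&(q[...,1]<130)&(q[...,2]>26)&(q[...,2]<40);print('knob',m.sum(),np.percentile(q[m],[2,50,98],axis=0))
print(((np.array([546.3,250.7,193])-SLOT)@M))
to(SLOT+py*122+pz*80,IR)
```

```text
{'t': 8.633, 'ee_pos': [499.839, 163.121, 245.239], 'tool_rot': [1.915, 1.813, 0.573], 'joint_positions': [0.137, 0.103, -0.805, 2.233, 0.981, 0.559, -1.486], 'width': 38.52, 'grasp_force': 0.0, 'ft_force': [0.05, -0.578, -0.358]}
flap depth [ -7.9  -6.6 150.6 156.7 166.2]
knob 1525 [[-14.4  86.   29.3]
 [ -0.4  92.8  31.9]
 [ 13.5  99.3  33.5]]
[ 3.4 90.  30.5]
dp [0.122, 0.0007, 0.017] rot [0.0029, 0.0011, 0.0007]
```

Request:
jog_arm --moves '[{"dp":[0.025,0,0.005],"delta_rot":[0,0,0],"jaw":0},{"dp":[0.05,0,0.01],"delta_rot":[0,0,0],"jaw":0},{"dp":[0.08,0,0.015],"delta_rot":[0,0,0],"jaw":0},{"dp":[0.11,0,0.017],"delta_rot":[0,0,0],"jaw":0},{"dp":[0.124,0,0.017],"delta_rot":[0,0,0],"jaw":0}]'

```text
t: 9.05
ee_pos: [516.1, 290.3, 228.9]
tool_rot: [1.916, 1.818, 0.573]
ft_force: [-0.6, -0.4, 1.1]
width: 0.0
grasp_force: 0.0
```

Run:
```python
from h import *
st();to(SLOT+py*124+pz*38,IR)
```

```text
{'t': 9.05, 'ee_pos': [516.109, 290.275, 228.921], 'tool_rot': [1.916, 1.818, 0.573], 'joint_positions': [-0.129, 0.326, -0.842, 2.069, 1.136, 0.819, -1.764], 'width': 0.003, 'grasp_force': 0.0, 'ft_force': [-0.576, -0.409, 1.078]}
dp [-0.004, 0.0025, 0.0405] rot [-0.0011, -0.0021, 0.0021]
```

Request:
jog_arm --moves '[{"dp":[-0.002,0.002,0.01],"delta_rot":[0,0,0],"jaw":0},{"dp":[-0.002,0.002,0.02],"delta_rot":[0,0,0],"jaw":0},{"dp":[-0.002,0.002,0.03],"delta_rot":[0,0,0],"jaw":0},{"dp":[-0.002,0.002,0.04],"delta_rot":[0,0,0],"jaw":0},{"dp":[-0.002,0.002,0.04],"delta_rot":[0,0,0],"jaw":0}]'

```text
t: 9.47
ee_pos: [541.1, 281.3, 195.8]
tool_rot: [1.918, 1.814, 0.566]
ft_force: [-0.6, 0.5, 0.9]
width: -0.2
grasp_force: 0.0
```

Run:
```python
from h import *
s=st();print((s['ee_pos']-SLOT)@np.stack([px,py,pz],1));to(SLOT+py*18+pz*38,IR)
```

```text
{'t': 9.467, 'ee_pos': [541.062, 281.324, 195.82], 'tool_rot': [1.918, 1.814, 0.566], 'joint_positions': [-0.141, 0.398, -0.791, 2.07, 1.24, 0.794, -1.826], 'width': -0.228, 'grasp_force': 0.0, 'ft_force': [-0.58, 0.519, 0.901]}
[ -0.60890006 120.31208851  36.83031453]
dp [-0.1023, 0.0005, -0.0008] rot [-0.0022, 0.0037, 0.0007]
```

Pushing towards -y, about 10 mm per row.

Request:
jog_arm --moves '[{"dp":[-0.01,0,0],"delta_rot":[0,0,0],"jaw":0},{"dp":[-0.02,0,0],"delta_rot":[0,0,0],"jaw":0},{"dp":[-0.03,0,0],"delta_rot":[0,0,0],"jaw":0},{"dp":[-0.04,0,0],"delta_rot":[0,0,0],"jaw":0},{"dp":[-0.05,0,0],"delta_rot":[0,0,0],"jaw":0}]'

```text
t: 9.88
ee_pos: [537.4, 232.3, 199.3]
tool_rot: [1.916, 1.814, 0.573]
ft_force: [0.2, 1.8, -0.7]
width: 0.0
grasp_force: 1.0
```

Run:
```python
from h import *
s=st();print((s['ee_pos']-SLOT)@np.stack([px,py,pz],1));to(SLOT+py*17+pz*38,IR)
```

```text
{'t': 9.883, 'ee_pos': [537.376, 232.29, 199.336], 'tool_rot': [1.916, 1.814, 0.573], 'joint_positions': [-0.045, 0.331, -0.785, 2.142, 1.242, 0.702, -1.786], 'width': 0.028, 'grasp_force': 0.984, 'ft_force': [0.234, 1.8, -0.697]}
[ 0.61422456 71.14907385 40.26623221]
dp [-0.0541, -0.0007, 0.0023] rot [0.0014, 0.0003, 0.0009]
```

Request:
jog_arm --moves '[{"dp":[-0.01,0,0.001],"delta_rot":[0,0,0],"jaw":0},{"dp":[-0.02,0,0.002],"delta_rot":[0,0,0],"jaw":0},{"dp":[-0.03,0,0.002],"delta_rot":[0,0,0],"jaw":0},{"dp":[-0.04,0,0.002],"delta_rot":[0,0,0],"jaw":0},{"dp":[-0.047,0,0.002],"delta_rot":[0,0,0],"jaw":0}]'

```text
t: 10.3
ee_pos: [536.4, 185.0, 197.7]
tool_rot: [1.916, 1.813, 0.572]
ft_force: [1.0, 2.1, 1.2]
width: 0.0
grasp_force: 0.9
```

Request:
jog_arm --moves '[{"dp":[-0.003,0,0],"delta_rot":[0,0,0],"jaw":0},{"dp":[-0.005,0,0],"delta_rot":[0,0,0],"jaw":0},{"dp":[-0.006,0,0],"delta_rot":[0,0,0],"jaw":0},{"dp":[-0.007,0,0],"delta_rot":[0,0,0],"jaw":0},{"dp":[-0.008,0,0],"delta_rot":[0,0,0],"jaw":0}]'

```text
t: 10.72
ee_pos: [535.9, 178.9, 197.4]
tool_rot: [1.916, 1.815, 0.573]
ft_force: [1.3, 1.2, 0.2]
width: 0.1
grasp_force: 0.8
```

Run:
```python
from h import *
s=st();M=np.stack([px,py,pz],1);print((s['ee_pos']-SLOT)@M)
s,p,d=grab('wrist')
q=(cloud('wrist',d,s)-SLOT)@M
m=(abs(q[...,0])<20)&(abs(q[...,1])<60)&(q[...,2]>28)&(q[...,2]<36);print(m.sum(),np.percentile(q[m],[2,50,98],axis=0) if m.any() else '')
m=(abs(q[...,0])<25)&(q[...,1]>20)&(q[...,1]<80)&(q[...,2]>2)&(q[...,2]<6);print('plate',m.sum(),np.percentile(q[m][:,1],[2,98]) if m.any() else '')
```

```text
{'t': 10.717, 'ee_pos': [535.852, 178.949, 197.418], 'tool_rot': [1.916, 1.815, 0.573], 'joint_positions': [0.056, 0.275, -0.761, 2.207, 1.255, 0.597, -1.735], 'width': 0.077, 'grasp_force': 0.774, 'ft_force': [1.3, 1.192, 0.158]}
[ 0.68296261 17.80537885 37.87599296]
559 [[-13.28288641  25.07666223  28.11436488]
 [ -0.04314079  29.08071152  32.11924896]
 [ 12.75507997  30.11690926  35.85656666]]
plate 5196 [20.93492308 48.61683161]
```

Request:
jog_arm --moves '[{"dp":[-0.001,0,0],"delta_rot":[0,0,0],"jaw":0},{"dp":[-0.002,0,0],"delta_rot":[0,0,0],"jaw":0},{"dp":[-0.003,0,0],"delta_rot":[0,0,0],"jaw":0},{"dp":[-0.004,0,0],"delta_rot":[0,0,0],"jaw":0},{"dp":[-0.004,0,0],"delta_rot":[0,0,0],"jaw":0}]'

```text
t: 11.18
ee_pos: [535.5, 178.0, 197.6]
tool_rot: [1.915, 1.821, 0.578]
ft_force: [5.1, 9.7, -5.4]
width: 0.0
grasp_force: 4.9
```

Request:
jog_arm --moves '[{"dp":[-0.001,0,0],"delta_rot":[0,0,0],"jaw":0},{"dp":[-0.002,0,0],"delta_rot":[0,0,0],"jaw":0},{"dp":[-0.002,0,0],"delta_rot":[0,0,0],"jaw":0},{"dp":[-0.002,0,0],"delta_rot":[0,0,0],"jaw":0},{"dp":[-0.002,0,0],"delta_rot":[0,0,0],"jaw":0}]'

```text
t: 11.6
ee_pos: [535.4, 177.9, 197.7]
tool_rot: [1.914, 1.824, 0.582]
ft_force: [6.7, 14.1, -7.3]
width: 0.1
grasp_force: 7.0
```

Request:
jog_arm --moves '[{"dp":[0.008,0,0],"delta_rot":[0,0,0],"jaw":0},{"dp":[0.016,0,0],"delta_rot":[0,0,0],"jaw":0},{"dp":[0.02,0,-0.02],"delta_rot":[0,0,0],"jaw":0},{"dp":[0.02,0,-0.05],"delta_rot":[0,0,0],"jaw":0},{"dp":[0.02,0,-0.08],"delta_rot":[0,0,0],"jaw":0}]'

```text
t: 12.02
ee_pos: [489.4, 195.1, 262.0]
tool_rot: [1.918, 1.817, 0.568]
ft_force: [0.1, -1.1, 0.3]
width: 0.2
grasp_force: 0.0
```

Run:
```python
from h import *
np.set_printoptions(precision=1,suppress=True)
s,p,d=grab('wrist');s=st();s3,p3,d3=grab('scene');s2,p2,d2=grab('top');M=np.stack([px,py,pz],1)
for n,dd in(('wrist',d),('top',d2)):
  q=(cloud(n,dd,s)-SLOT)@M
  m=(abs(q[...,0])<20)&(abs(q[...,1])<25)&(q[...,2]>29)&(q[...,2]<36);print(n,m.sum(),np.percentile(q[m],[2,50,98],axis=0) if m.any() else '')
for t in('gold_case','cup_a'):print(t,[(np.array(x['point']),x['confidence']) for x in imaging.mark_of(t,'top')])
cv2.imwrite('pics/h.png',np.hstack([cv2.resize(p2[:,:,::-1],(400,250)),cv2.resize(p3[100:350,200:520,::-1],(400,250))]))
```

```text
{'t': 12.067, 'ee_pos': [487.793, 197.678, 266.995], 'tool_rot': [1.913, 1.816, 0.575], 'joint_positions': [0.115, 0.086, -0.869, 2.189, 0.904, 0.637, -1.468], 'width': 0.345, 'grasp_force': 0.0, 'ft_force': [-2.011, 0.947, 3.843]}
wrist 72 [[-13.4   6.9  29.2]
 [ 11.9   9.4  33.4]
 [ 16.2  10.3  35.9]]
top 93 [[-13.3  -7.5  29.5]
 [  0.7  -1.7  31.9]
 [ 14.7   4.5  34.3]]
gold_case [(array([ 488.4, -257. ,   62.8]), 0.94), (array([ 368. , -265.4,   39.1]), 0.92)]
cup_a [(array([751.6, -75.8,  -2.7]), 0.77), (array([523.6, -90.4,  -0.4]), 0.63), (array([ 740.7, -267.5,    1.4]), 0.58)]
```

View pics/h.png

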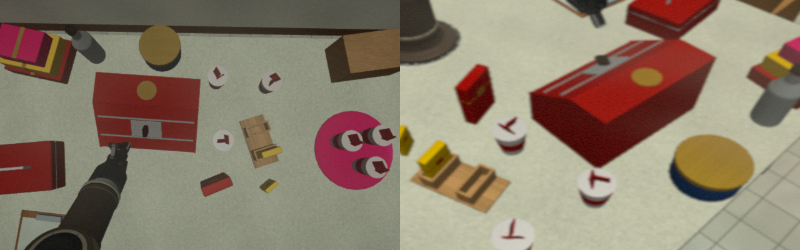

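The shutter stands over the slot against its stop. In the top view its grip is at px (146,130), centred on the slot in y (-1.5 mm). The gold case is still in the rack, all three cups are upright, and the arm is touching nothing.

```bash
python3 -c "
from cell import job_done;print(job_done())"
```

```text
the job is handed in; nothing more can be done
None
```

The red case dropped into the box and its flap shut, the shutter is pushed to its end stop over the slot, the gold case and cups are undisturbed, and the job was handed in at about 12 s.

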